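# Rock the angle gauge on the sprung stud to its mark and hold it

### The arm

A 6-joint arm with a two-finger parallel gripper is mounted at the origin on a cart in front of the work surface, level with it; the furniture and walls round the work are solid. World frame = base frame: x ahead of the robot, y to its left, z up, the work surface at z = 0. Lengths are in m, angles in rad, forces in N, time in s.
With the tool pointing down it reaches from about 0.3 to 1 m from the base axis. Payload 5.1 kg.
Tool frame: the origin (TCP) lies midway between the tips of the shut fingers; the grasp point (between the pads) lies 19 mm behind it; z points along the fingers, y is the line along which they close (so a half turn about z gives the same grasp; the last joint's range is limited). The gripper opens to 95 mm and grips with 3 to 60 N. Pads are 20 mm wide; open, the fingers measure 119 mm over their backs; the gripper's body (75 mm by 180 mm) begins 59 mm behind the grasp point.
Start: joints at [-1.342, 0.124, 1.65, -0, 1.367, -0.083], TCP at [0.199, -0.619, 0.215] pointing down, gripper open.
Joint ranges: [-2.61, 2.61], [-1.02, 2.33], [0.03, 2.71], [-1.35, 4.49], [0.32, 2.68], [-2.91, 2.91]. Speed limits (rad/s): [2.57, 2.57, 3.14, 3.14, 3.14, 3.14].

### API

Orientations are given as a unit quaternion [x, y, z, w].
In Python, from workcell import ctrl gives the robot as it stands. The module is installed in compiled form; this text tells all that it offers.
- The arm moves only by the tool move_arm, never from a script. Its arguments are lists of equal length, an entry for each row: "xyz": the shift along the tool's x, y, z in mm, a list of three; "rot": the turn, a rotation vector about the tool's x, y, z in degrees, a list of three; "hand": the closure in counts, from 0 (fully open) to 255 (shut). In form: {"xyz": [[dx, dy, dz], ...], "rot": [[wx, wy, wz], ...], "hand": [hand, ...]}. A call has 1 to 5 rows; each row is the pose to reach, as a shift and turn from the pose commanded when the call began, along the tool's axes at that moment; what a row does not reach only later rows make up. A row lasts 1/8 s, in which the tool goes at most 62.5 mm and 10.7 degrees, less where a joint would pass 70% of its speed; a pose out of reach is approached as far as the arm can. A call with a gripper value outside its range is refused whole. The fingers move at their own pace and stop on an object; "grip_force" is the grip in N (left out, the last holds). Time passes only in rows, so rows that repeat a pose let the fingers close. It gives the time, the measured TCP pose, the force, the opening and the grip force at its end, in the units of the state.
- ctrl.get_obs(): the state, without advancing time (a new reading comes with each control period).
- ctrl.snapshot(name): name is "side" or "top"; returns the picture (400x640x3 uint8, red, green, blue); there is no depth.
- ctrl.camera_model(name): a dict with "camera_matrix" (3x3 intrinsics, pixels), "k1" (the pictures are not rectified: a ray, as slopes to the right and down, at radius r is drawn at 1 + k1 r^2 times it, then the intrinsics apply), "extrinsics" (4x4, takes a point from camera to world coordinates). Camera axes: x right, y down, z forward; pixel columns grow to the right and rows downward; lengths in m; the calibration is good to about 2 mm. A picture is of the moment at which its call begins. camera_model takes no time and is no camera call.
- ctrl.finish_job(): hands the job in; it is judged then, once.
The state is a dict: "t": time; "qpos": joint angles; "qd": joint speeds; "joint_efforts": joint torques, N m; "tcp_pos": TCP position; "orientation": TCP orientation; "ft_force": force on the tool from outside, world axes, zero at the start; "wrist_torque": the same for the moment, N m; "grip_width": finger opening in m; "finger_force": force on a finger pad.
Only numpy, scipy, OpenCV 4.12 (cv2) and the standard library are available. Lean on these libraries where they do the work, as an engineer would, in place of code of your own. Each camera call takes 0.05 s, during which the arm holds its last target. There are 200 camera calls.

### The job

Pick the pendulum angle gauge up by its grip block, set the middle of its foot upright on the sprung stud of the block, pressing the stud about half-way down, and let the pointer come to rest. Then, with the stud still about half-way down, rock the gauge sideways on it until the swinging pointer settles in the gap of the small fork on the dial, and finish holding it there in the gripper, not letting go. Leave the jar, the beaker and the weights near by where they stand.

Things in the scene. Friction and masses are not known exactly. Their poses are not given: they have to be found in the camera images.
- gauge: Loose angle gauge, about 0.38 kg (+-25 %), standing on the worktop, 176 mm high: flat aluminium foot 44 (x) x 76 (y) x 14 mm, a round grey case 120 mm across, 18 mm thick, dial centre 72 mm up, dial rim 11 mm proud on the -x side, a grip block on top. Origin: centre of the underside; the dial looks to -x (roughly at the robot), y along the foot, z up.
- gauge_grip (a point): Middle of the gauge's grey plastic grip block, 156 mm above the underside; the block is 32 (x) x 24 (y) x 40 mm (z), from 136 to 176 mm up, to be pinched across its 24 mm width (along the gauge's y).
- gauge_pointer (a joint): Angle (rad) of the plumb pointer, a dark bar with a bob hung from the dial centre; it always swings to plumb (2 to 3 swings a second, dying out in about 2 s). 0: points straight at the foot; positive: tip toward the gauge's +y. Turning the gauge by t about its own +x makes it read -t: lean the gauge's top to the fork's side to bring it to the fork.
- gauge_mark (a joint): Angle (rad) of the fork mark on the dial, measured like gauge_pointer; 0.22 to 0.38, always on the +y side, different at each start, stiff. It is a small dark steel fork at the lower rim of the dial, 10 mm between its prongs.
- pointer_tip (a point): Free end of the pointer, 50 mm from the dial centre.
- mark_gap (a point): Middle of the fork's gap, 50 mm from the dial centre; the pointer tip is on the mark when it is here.
- stud_block: Fixed stud block: dark steel plate 90 x 110 x 12 mm, bolted down, with an aluminium block 56 x 60 mm on it whose two halves are unevenly high (38 mm and 46 mm above the worktop). Origin: centre of its underside; z up.
- stud_top (a point): Middle of the slightly domed head (22 mm in diameter) of the upright steel stud in the middle of the block; 80 mm above the worktop when not pressed. It goes down with the stud.
- stud (a joint): How far the stud is pressed down (m): 0 free, 0.014 bottomed. Spring: 1.6 N at first, 4.4 N half-way (0.007), 7.2 N at the bottom.
- sample_jar_3: Bystander: lidded glass jar, 44 mm in diameter, 60 mm high, loose. Origin: centre of its underside.
- weigh_beaker: Bystander: small beaker, 46 mm in diameter, 42 mm high, loose. Origin: centre of its underside.
- cal_weight_200: Bystander: calibration weight, 27 mm in diameter, 48 mm high, loose. Origin: centre of its underside.
- cal_weight_50: Bystander: calibration weight, 18 mm in diameter, 29 mm high, loose. Origin: centre of its underside.
There are look-alikes about, which are no part of the job. What is meant by the gauge is not purple, and is the smaller of those in its own colour.

How it is judged:
By the outcome, as a careful person would: the job done as asked, in the order asked, and still so for the second after the job is handed in, while the arm keeps its last pose, push and grip.
It also fails if it takes over 48 s, if anything falls off the work surface, if the arm or the gripper's body presses on something with over 40 N, if the wrist force passes 120 N, or if a joint passes its speed limit or range.

## Working session

There is one attempt and no reset: what is moved stays moved. The work goes in short steps, Python scripts to look and compute and a tool call to move; the robot and the scene stay as the last step left them, time stands still between calls to the robot, and variables do not carry over. Pictures are saved under pics/ and viewed, at most 10 in all, crops included, and the job is handed in when it is done.

Besides the shell and the picture viewer there is one more tool, called after "Call:" by a JSON object that holds its "api" and its "payload", one argument or row to a line. move_arm: Moves the arm, as the interface text tells. Its arguments: {"type":"object","properties":{"xyz":{"type":"array"},"rot":{"type":"array"},"hand":{"type":"array"},"grip_force":{"type":"number"}},"required":["xyz","rot","hand"]}

```bash
mkdir -p pics; cat > h.py <<'E'
import numpy as np, cv2
from workcell import ctrl
from scipy.spatial.transform import Rotation as R
def snap(n,f):
    im=ctrl.snapshot(n); cv2.imwrite('pics/'+f,im[:,:,::-1]); return im
def ray(n,u,v):
    m=ctrl.camera_model(n);K=np.array(m['camera_matrix']);E=np.array(m['extrinsics'])
    d=np.array([(u-K[0,2])/K[0,0],(v-K[1,2])/K[1,1]]);s=d.copy()
    for _ in range(30): s=d/(1+m['k1']*(s@s))
    return E[:3,3],E[:3,:3]@np.array([*s,1])
def onz(n,u,v,z):
    o,d=ray(n,u,v); return o+d*(z-o[2])/d[2]
def tri(a,b):
    A=[];B=[]
    M=np.zeros((3,3));q=np.zeros(3)
    for n,u,v in (a,b):
        o,d=ray(n,u,v);d=d/np.linalg.norm(d);P=np.eye(3)-np.outer(d,d);M+=P;q+=P@o
    return np.linalg.solve(M,q)
def proj(n,p):
    m=ctrl.camera_model(n);K=np.array(m['camera_matrix']);E=np.array(m['extrinsics'])
    c=E[:3,:3].T@(np.array(p)-E[:3,3]);s=c[:2]/c[2];s=s*(1+m['k1']*(s@s))
    return K[:2,:2]@s+K[:2,2]
E
python3 - <<'E'
from h import *
a=snap('side','s0.png');b=snap('top','t0.png')
cv2.imwrite('pics/both.png',cv2.resize(np.vstack([a,b])[:,:,::-1],(480,600)))
for n in('side','top'):
    m=ctrl.camera_model(n);print(n,np.round(m['camera_matrix'],1).tolist(),m['k1'],np.round(m['extrinsics'],3).tolist())
print(ctrl.get_obs())
E
```

```text
side [[474.7, 0.0, 313.6], [0.0, 474.7, 202.7], [0.0, 0.0, 1.0]] 0.02488069996939307 [[0.995, -0.085, 0.048, 0.452], [-0.097, -0.813, 0.575, -0.647], [-0.01, -0.577, -0.817, 1.043], [0.0, 0.0, 0.0, 1.0]]
top [[499.4, 0.0, 315.0], [0.0, 499.4, 198.2], [0.0, 0.0, 1.0]] 0.04759430619159085 [[-0.026, -0.986, 0.166, 0.331], [-1.0, 0.024, -0.012, 0.017], [0.008, -0.167, -0.986, 1.175], [0.0, 0.0, 0.0, 1.0]]
{'t': 0.1, 'qpos': array([-1.34162813e+00,  1.24429453e-01,  1.65154085e+00, -9.34940511e-06,
        1.36753233e+00, -8.25912664e-02]), 'qd': array([-0.00043735, -0.00346307, -0.00422424, -0.00090558,  0.00116405,
       -0.00063654]), 'joint_efforts': array([ 3.73739439e-07, -4.18880296e+01, -3.61097288e+01,  7.76104024e-02,
        4.61957103e-02, -6.69979272e-05]), 'tcp_pos': array([ 0.19921681, -0.61809488,  0.21351473]), 'orientation': array([ 9.87874738e-01,  1.55250089e-01, -7.44924060e-05, -9.52091530e-04]), 'ft_force': array([ 0.4415863 , -0.26649813, -0.23044933]), 'wrist_torque': array([-0.01948994,  0.01989228,  0.00639836]), 'finger_force': 0.0, 'grip_width': 0.09513487926482504}
```

View pics/s0.png

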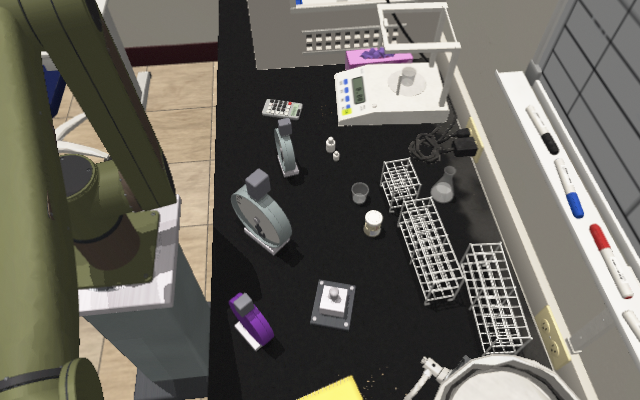

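View pics/t0.png

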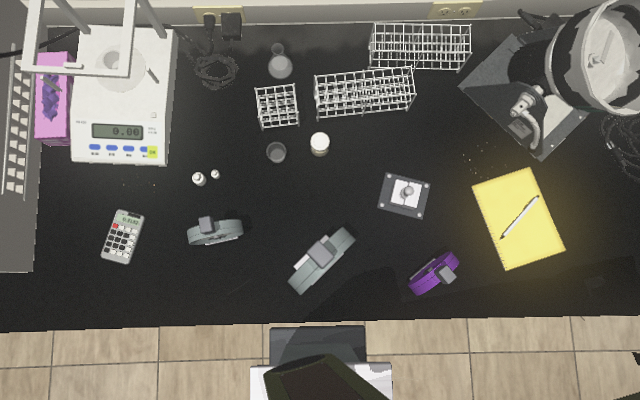

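Candidates for the gauge are the grey one at side (286,150) / top (215,230), the larger grey one at side (262,215) / top (322,258), and the purple one at side (250,318). The gauge meant is the smaller grey one, side (286,150). I'll confirm it in an enlarged crop, along with the stud block.

```bash
python3 - <<'E'
from h import *
s=cv2.imread('pics/s0.png');t=cv2.imread('pics/t0.png')
def c(i,x,y,w,h): return cv2.resize(i[y:y+h,x:x+w],(400,300),interpolation=cv2.INTER_CUBIC)
cv2.imwrite('pics/c1.png',np.vstack([np.hstack([c(s,245,110,100,75),c(t,175,195,80,60)]),np.hstack([c(s,295,270,80,60),c(t,364,164,80,60)])]))
E
```

```text
(no output)
```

View pics/c1.png

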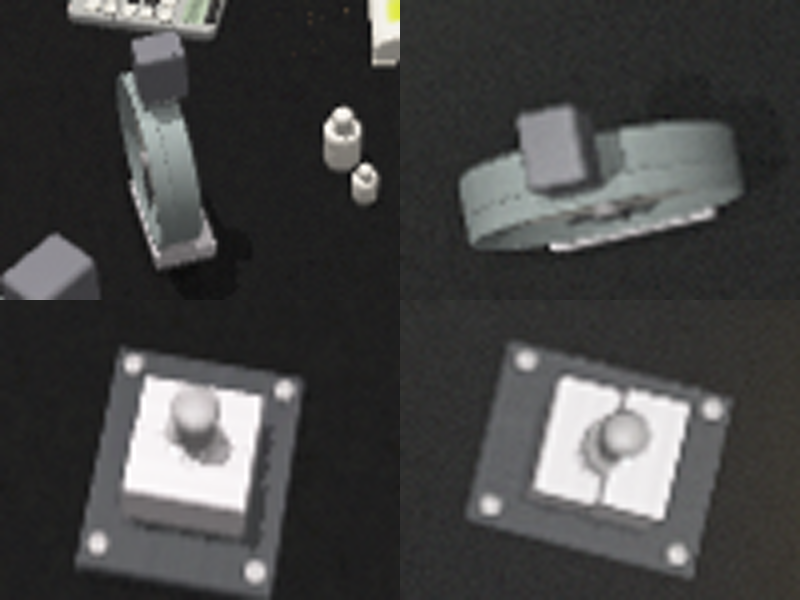

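The crop shows the small grey gauge. Its grip-block top face is at top (199,217.4), (210,216), (213.4,231.6), (202.4,233.4). The stud head is at side (334,291.5), top (409.4,191).

```bash
python3 - <<'E'
from h import *
c=[onz('top',u,v,.176) for u,v in((199,217.4),(210,216),(213.4,231.6),(202.4,233.4))]
for p in c: print(p.round(4))
g=np.mean(c,0);print('grip',g)
for i in range(4):
    d=c[(i+1)%4]-c[i];print(np.linalg.norm(d[:2]),np.degrees(np.arctan2(d[1],d[0])))
print('tri grip',tri(('side',284.75,123.75),('top',206.2,224.6)))
print('stud tri',tri(('side',334,291.5),('top',409.4,191)),onz('top',409.4,191,.079),onz('side',334,291.5,.079))
# foot front edge & block
f=[onz('top',175+x/5,195+y/5,.014) for x,y in((150,243),(315,208))];print(f,np.degrees(np.arctan2(*(f[0]-f[1])[[1,0]])))
# plate bolts
b=[onz('top',364+x/5,164+y/5,.013) for x,y in((127,60),(313,110),(277,254),(90,205))];print(np.mean(b,0),b)
b=[onz('side',295+x/5,270+y/5,.013) for x,y in((133,63),(285,90),(255,272),(97,245))];print(np.mean(b,0))
for p in [(g[0],g[1],.176)]: print(proj('side',p))
# bystanders
for u,v in((199,180),(215,174),(277,153),(320,145)): print(onz('top',u,v,.03))
E
```

```text
[0.4656 0.2385 0.176 ]
[0.4679 0.2166 0.176 ]
[0.4363 0.2096 0.176 ]
[0.4332 0.2314 0.176 ]
grip [0.45075008 0.22402658 0.176     ]
0.022021458389560482 -84.07325734814222
0.03238914085834115 -167.38599712239346
0.021998602389583264 97.91224470163012
0.03315037434197272 12.52250794424265
tri grip [0.4531949  0.22691104 0.16288705]
stud tri [ 0.52901561 -0.20832327  0.07253344] [ 0.52646345 -0.2071627   0.079     ] [ 0.52986727 -0.21095609  0.079     ]
[array([0.42611692, 0.25988225, 0.014     ]), array([0.44030622, 0.18393645, 0.014     ])] 100.58281415690672
[ 0.52808176 -0.20808449  0.013     ] [array([ 0.57564243, -0.17525428,  0.013     ]), array([ 0.54928769, -0.26195334,  0.013     ]), array([ 0.48101789, -0.24078878,  0.013     ]), array([ 0.50637903, -0.15434158,  0.013     ])]
[ 0.53057997 -0.20954532  0.013     ]
[283.21021123 121.06495139]
[0.57317325 0.27209509 0.03      ]
[0.58661026 0.23514932 0.03      ]
[0.63383667 0.08992447 0.03      ]
[ 0.65093182 -0.01198076  0.03      ]
```

```bash
cat >> h.py <<'E'
def Rg(yaw,tilt=0):  # gauge yaw, tilt about gauge +x (deg); tool z down, tool x along gauge x
    return R.from_euler('z',yaw,degrees=True)*R.from_euler('x',tilt,degrees=True)*R.from_euler('x',180,degrees=True)
def go(p,yaw,tilt=0,o=None):
    o=o or ctrl.get_obs();T=R.from_quat(o['orientation'])
    print('xyz mm',(1000*T.inv().apply(np.array(p)-o['tcp_pos'])).round(1),'rot',(T.inv()*Rg(yaw,tilt)).as_rotvec(degrees=True).round(2))
E
python3 - <<'E'
from h import *
for p in ((.42,-.25,.36),(.452,.2245,.36)): go(p,11)
for u,v,z in((355,230,.1),(346,232,.1)): print(onz('top',u,v,z))
E
```

```text
xyz mm [ 323.1 -282.9 -145.9] rot [-0.11 -0.    6.86]
xyz mm [ 499.1 -724.7 -145. ] rot [-0.11 -0.    6.86]
[ 0.44005438 -0.08060102  0.1       ]
[ 0.43620446 -0.06101162  0.1       ]
```

Call:
{"api": "move_arm", "payload": {
  "xyz": [
    [0,0,-60],
    [30,-20,-105],
    [75,-55,-130],
    [120,-95,-145],
    [165,-138,-146]
  ],
  "rot": [
    [0,0,2],
    [0,0,4],
    [0,0,6],
    [0,0,6.9],
    [-0.1,0,6.9]
  ],
  "hand": [0,0,0,0,0]
}}

```text
t: 0.72
tcp_pos: [0.315, -0.4355, 0.3621]
orientation: [0.995, 0.095, 0.001, 0.002]
ft_force: [0.9, -0.5, -0.1]
grip_width: 0.095
finger_force: 0.0
```

```bash
python3 - <<'E'
from h import *
for p in ((.42,-.2,.36),(.452,.2245,.36)): go(p,11)
E
```

```text
xyz mm [ 147.8 -211.3    1.4] rot [ 0.23 -0.07 -0.08]
xyz mm [ 2.596e+02 -6.221e+02 -1.000e-01] rot [ 0.23 -0.07 -0.08]
```

Call:
{"api": "move_arm", "payload": {
  "xyz": [
    [23,-56,0],
    [46,-112,0],
    [70,-168,0],
    [93,-224,0],
    [116,-280,0]
  ],
  "rot": [
    [0,0,0],
    [0,0,0],
    [0,0,0],
    [0,0,0],
    [0,0,0]
  ],
  "hand": [0,0,0,0,0]
}}

```text
t: 1.35
tcp_pos: [0.3745, -0.1378, 0.3598]
orientation: [0.995, 0.095, 0.0, 0.001]
ft_force: [1.6, -0.3, -0.4]
grip_width: 0.0954
finger_force: 0.0
```

Call:
{"api": "move_arm", "payload": {
  "xyz": [
    [23,-56,0],
    [46,-112,0],
    [70,-168,0],
    [93,-224,0],
    [116,-280,0]
  ],
  "rot": [
    [0,0,0],
    [0,0,0],
    [0,0,0],
    [0,0,0],
    [0,0,0]
  ],
  "hand": [0,0,0,0,0]
}}

```text
t: 1.98
tcp_pos: [0.4351, 0.1593, 0.3594]
orientation: [0.995, 0.096, 0.0, 0.001]
ft_force: [1.2, -1.5, 0.0]
grip_width: 0.095
finger_force: 0.0
```

Call:
{"api": "move_arm", "payload": {
  "xyz": [
    [20,-40,0],
    [25,-55,0],
    [25,-58,0],
    [25,-58,0]
  ],
  "rot": [
    [0,0,0],
    [0,0,0],
    [0,0,0],
    [0,0,0]
  ],
  "hand": [0,0,0,0]
}}

```text
t: 2.48
tcp_pos: [0.4487, 0.2179, 0.3597]
orientation: [0.995, 0.095, 0.0, 0.001]
ft_force: [0.2, -0.1, 0.3]
grip_width: 0.0947
finger_force: 0.0
```

```bash
python3 - <<'E'
from h import *
go((.452,.2245,.139),11)
E
```

```text
xyz mm [  4.4  -6.3 220.7] rot [ 0.13 -0.01 -0.1 ]
```

Call:
{"api": "move_arm", "payload": {
  "xyz": [
    [4.4,-6.3,50],
    [4.4,-6.3,105],
    [4.4,-6.3,160],
    [4.4,-6.3,205],
    [4.4,-6.3,220]
  ],
  "rot": [
    [0,0,0],
    [0,0,0],
    [0,0,0],
    [0,0,0],
    [0,0,0]
  ],
  "hand": [0,0,0,0,0]
}}

```text
t: 3.1
tcp_pos: [0.4503, 0.2236, 0.1367]
orientation: [0.996, 0.095, -0.002, 0.002]
ft_force: [-0.2, -0.5, 0.5]
grip_width: 0.0949
finger_force: 0.0
```

```bash
python3 - <<'E'
from h import *
a=snap('side','s1.png');b=snap('top','t1.png')
def c(i,x,y,w,h): return cv2.resize(i[y:y+h,x:x+w,::-1],(400,400),interpolation=cv2.INTER_CUBIC)
cv2.imwrite('pics/c2.png',np.hstack([c(a,235,80,100,100),c(b,165,180,100,100)]))
go((.452,.2245,.139),11)
E
```

```text
xyz mm [ 0.5 -0.  -0.3] rot [ 0.13  0.12 -0.12]
```

View pics/c2.png

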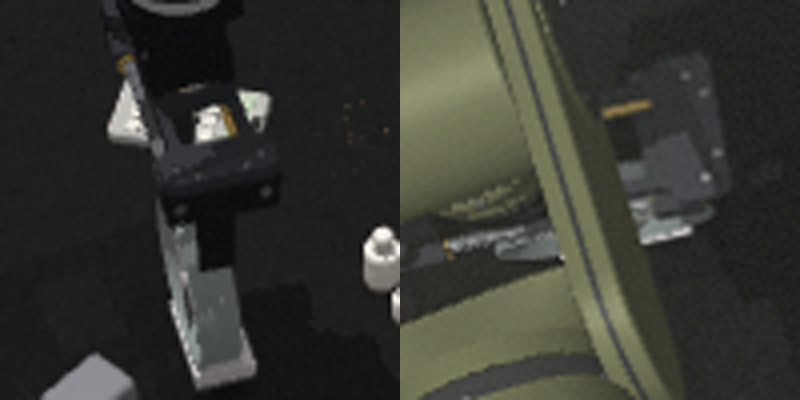

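The fingers straddle the grip block at side crop (215,235), so I'll close them.

Call:
{"api": "move_arm", "payload": {
  "xyz": [
    [0,0,0],
    [0,0,0],
    [0,0,0],
    [0,0,0],
    [0,0,0]
  ],
  "rot": [
    [0,0,0],
    [0,0,0],
    [0,0,0],
    [0,0,0],
    [0,0,0]
  ],
  "hand": [120,160,190,230,255],
  "grip_force": 40
}}

```text
t: 3.82
tcp_pos: [0.4521, 0.2256, 0.1397]
orientation: [0.995, 0.096, 0.0, 0.001]
ft_force: [-0.1, -1.0, -0.0]
grip_width: 0.0505
finger_force: 0.0
```

Call:
{"api": "move_arm", "payload": {
  "xyz": [
    [0,0,0],
    [0,0,0],
    [0,0,0],
    [0,0,0]
  ],
  "rot": [
    [0,0,0],
    [0,0,0],
    [0,0,0],
    [0,0,0]
  ],
  "hand": [255,255,255,255]
}}

```text
t: 4.32
tcp_pos: [0.452, 0.2256, 0.1395]
orientation: [0.995, 0.096, 0.0, 0.001]
ft_force: [-0.1, -0.7, -0.7]
grip_width: 0.0238
finger_force: 40.0
```

Call:
{"api": "move_arm", "payload": {
  "xyz": [
    [0,0,-10],
    [0,0,-40],
    [0,0,-80],
    [0,0,-125],
    [0,0,-170]
  ],
  "rot": [
    [0,0,0],
    [0,0,0],
    [0,0,0],
    [0,0,0],
    [0,0,0]
  ],
  "hand": [255,255,255,255,255]
}}

```text
t: 4.95
tcp_pos: [0.4515, 0.2257, 0.3109]
orientation: [0.995, 0.096, -0.0, 0.001]
ft_force: [-0.4, 0.5, -3.2]
grip_width: 0.0237
finger_force: 40.0
```

```bash
python3 - <<'E'
from h import *
o=ctrl.get_obs();print(o['tcp_pos'],o['ft_force'],o['wrist_torque'],o['grip_width'])
for p in ((.529,.15,.38),(.529,-.209,.38)):go(p,11)
E
```

```text
[0.45152614 0.22566975 0.31094229] [-0.35235728  0.52669716 -3.16665884] [ 0.03866368 -0.04531233 -0.02000801] 0.023735880257881065
xyz mm [ 61.6  89.2 -68.9] rot [ 0.11  0.03 -0.03]
xyz mm [ -6.7 441.6 -68.2] rot [ 0.11  0.03 -0.03]
```

Call:
{"api": "move_arm", "payload": {
  "xyz": [
    [20,20,-45],
    [45,60,-69],
    [61,110,-69],
    [52,165,-69],
    [40,220,-69]
  ],
  "rot": [
    [0,0,0],
    [0,0,0],
    [0,0,-5],
    [0,0,-14],
    [0,0,-23]
  ],
  "hand": [255,255,255,255,255]
}}

```text
t: 5.58
tcp_pos: [0.533, 0.0159, 0.3787]
orientation: [0.956, 0.295, -0.0, 0.001]
ft_force: [1.1, -0.5, -3.7]
grip_width: 0.0235
finger_force: 40.0
```

```bash
python3 - <<'E'
from h import *
go((.529,-.209,.38),80)
E
```

```text
xyz mm [-130.   183.6   -0.9] rot [ 3.000e-02  1.000e-01 -4.572e+01]
```

Call:
{"api": "move_arm", "payload": {
  "xyz": [
    [-29,41,0],
    [-58,82,0],
    [-87,123,0],
    [-115,160,0],
    [-126,179,0]
  ],
  "rot": [
    [0,0,-9],
    [0,0,-18],
    [0,0,-27],
    [0,0,-36],
    [0,0,-45.5]
  ],
  "hand": [255,255,255,255,255]
}}

```text
t: 6.2
tcp_pos: [0.5278, -0.2035, 0.3791]
orientation: [0.768, 0.64, -0.001, 0.0]
ft_force: [-0.1, 1.1, -2.9]
grip_width: 0.0234
finger_force: 40.0
```

Call:
{"api": "move_arm", "payload": {
  "xyz": [
    [0,0,40],
    [0,0,80],
    [0,0,110],
    [0,0,130],
    [0,0,130]
  ],
  "rot": [
    [0,0,0],
    [0,0,0],
    [0,0,0],
    [0,0,0],
    [0,0,0]
  ],
  "hand": [255,255,255,255,255]
}}

```text
t: 6.82
tcp_pos: [0.5278, -0.201, 0.2476]
orientation: [0.769, 0.639, -0.001, -0.001]
ft_force: [0.3, -0.4, -3.8]
grip_width: 0.0238
finger_force: 40.0
```

```bash
python3 - <<'E'
from h import *
a=snap('side','s2.png');b=snap('top','t2.png')
def c(i,x,y,w,h): return cv2.resize(i[y:y+h,x:x+w,::-1],(400,600),interpolation=cv2.INTER_CUBIC)
cv2.imwrite('pics/c3.png',np.hstack([c(a,290,220,80,120),c(b,365,130,80,120)]))
o=ctrl.get_obs();print(o['tcp_pos'],o['ft_force'],o['wrist_torque'])
go((.529,-.209,.25),80)
E
```

```text
[ 0.52918622 -0.20171854  0.2507449 ] [ 0.3618155   0.2858524  -3.15651769] [-0.02261171 -0.10946875  0.02649359]
xyz mm [-7.2  1.1  0.8] rot [ 0.14  0.12 -0.53]
```

View pics/c3.png

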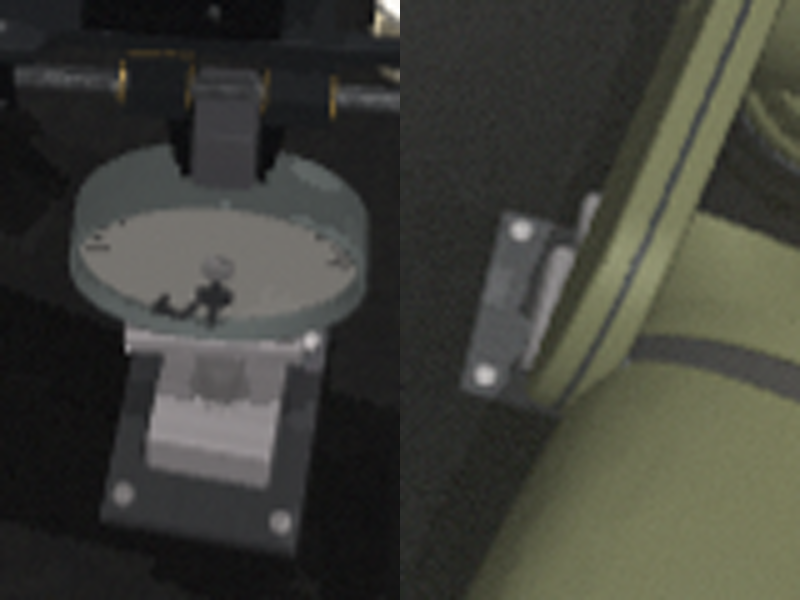

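```bash
python3 - <<'E'
from h import *
t=np.array([.5292,-.2017]); zu=.2507-.1395
ex=np.array([np.cos(np.radians(80)),np.sin(np.radians(80))])
for n,x,y,z,off in (('grip bot front',225,186,zu+.136,16),('grip top front',225,72,zu+.176,16),('foot bottom front',226,353,zu,22),('foot top front',226,336,zu+.014,22)):
    p=onz('side',290+x/5,220+y/5,z)[:2]; print(n,p,'centre rel tcp along gauge x mm',1000*(p+ex*off/1000-t)@ex)
for x in (127,325):print(onz('side',290+x/5,220+350/5,zu))
for x,y in ((-1,0),):
  for gx,gy,z in((-.022,.038,0),(-.022,-.038,0),(-.022,.038,.014),(-.016,.012,.136),(-.016,-.012,.136),(-.016,.012,.176)):
    q=t+ex*gx+np.array([-ex[1],ex[0]])*gy; u=proj('side',(*q,zu+z)); print(gx,gy,z,((u-[290,220])*5).round(0))
E
```

```text
grip bot front [ 0.52672366 -0.217501  ] centre rel tcp along gauge x mm 0.009040798130374278
grip top front [ 0.52888556 -0.19144088] centre rel tcp along gauge x mm 26.048661418849022
foot bottom front [ 0.53004295 -0.22373944] centre rel tcp along gauge x mm 0.4417647046611283
foot top front [ 0.52982319 -0.22243977] centre rel tcp along gauge x mm 1.6835279663900142
[ 0.4883601  -0.21808897  0.1112    ]
[ 0.57202116 -0.2266325   0.1112    ]
-0.022 0.038 0 [126. 347.]
-0.022 -0.038 0 [305. 359.]
-0.022 0.038 0.014 [126. 333.]
-0.016 0.012 0.136 [193. 184.]
-0.016 -0.012 0.136 [256. 188.]
-0.016 0.012 0.176 [194. 131.]
```

Call:
{"api": "move_arm", "payload": {
  "xyz": [
    [-8,2,5],
    [-8,2,15],
    [-8,2,24],
    [-8,2,27],
    [-8,2,27]
  ],
  "rot": [
    [0,0,0],
    [0,0,0],
    [0,0,0],
    [0,0,0],
    [0,0,0]
  ],
  "hand": [255,255,255,255,255]
}}

```text
t: 7.55
tcp_pos: [0.5289, -0.2096, 0.2218]
orientation: [0.769, 0.639, -0.001, 0.0]
ft_force: [0.3, -0.1, -2.7]
grip_width: 0.0237
finger_force: 40.0
```

```bash
python3 - <<'E'
from h import *
a=snap('side','s3.png')
o=ctrl.get_obs();print(o['tcp_pos'],o['ft_force'],o['wrist_torque'])
go((.5297,-.210,.2125),80)
E
```

```text
[ 0.52915965 -0.2096848   0.22230352] [-0.11275114 -0.88281249 -2.73494712] [-0.00327869 -0.04209033 -0.00812796]
xyz mm [-0.2  0.6  9.8] rot [ 0.04  0.09 -0.53]
```

Now I'll press to about half-way, fairly gently, and wait for the pointer.

Call:
{"api": "move_arm", "payload": {
  "xyz": [
    [0,0.6,2],
    [0,0.6,4],
    [0,0.6,6],
    [0,0.6,8],
    [0,0.6,9.8]
  ],
  "rot": [
    [0,0,0],
    [0,0,0],
    [0,0,0],
    [0,0,0],
    [0,0,0]
  ],
  "hand": [255,255,255,255,255]
}}

```text
t: 8.22
tcp_pos: [0.53, -0.21, 0.2131]
orientation: [0.769, 0.639, -0.0, 0.001]
ft_force: [0.1, -0.1, 0.4]
grip_width: 0.0239
finger_force: 40.0
```

Call:
{"api": "move_arm", "payload": {
  "xyz": [
    [0,0,0],
    [0,0,0],
    [0,0,0],
    [0,0,0],
    [0,0,0]
  ],
  "rot": [
    [0,0,0],
    [0,0,0],
    [0,0,0],
    [0,0,0],
    [0,0,0]
  ],
  "hand": [255,255,255,255,255]
}}

```text
t: 8.85
tcp_pos: [0.5299, -0.21, 0.2127]
orientation: [0.769, 0.639, -0.0, 0.001]
ft_force: [0.6, -0.2, -0.1]
grip_width: 0.0241
finger_force: 40.0
```

```bash
python3 - <<'E'
from h import *
F=[];P=[];I=[]
for i in range(8):
    I.append(snap('side',f's4_{i}.png'));o=ctrl.get_obs();F.append(o['ft_force']);P.append(o['tcp_pos'])
print(np.mean(F,0),np.std(F,0),np.mean(P,0),np.std(P,0),o['wrist_torque'])
m=np.mean(I,0).astype(np.uint8)
cv2.imwrite('pics/c4.png',cv2.resize(m[225:315,290:370,::-1],(533,600),interpolation=cv2.INTER_CUBIC))
E
```

```text
[ 1.4470168  -0.46702366  0.61162654] [0.40130969 0.39379843 0.49669412] [ 0.52991071 -0.20995727  0.21268087] [1.71661469e-05 1.26798235e-05 2.76325033e-05] [-0.12032658 -0.54211027  0.01781364]
```

View pics/c4.png

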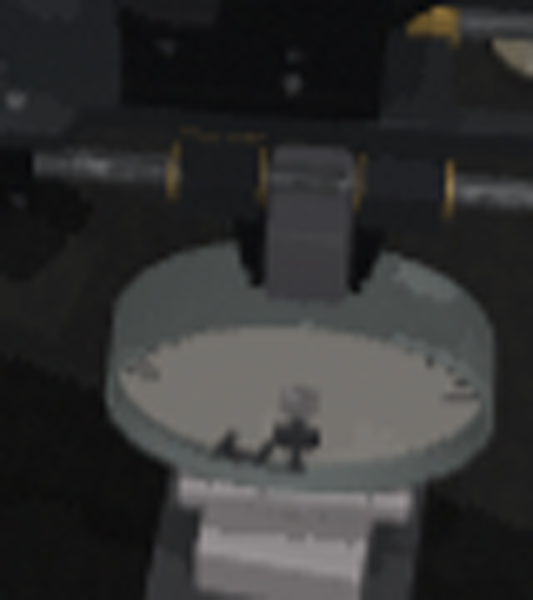

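```bash
python3 - <<'E'
from h import *
o=np.array([.5299,-.21,.2127-.1395]);yaw=np.radians(80)
ex=np.array([np.cos(yaw),np.sin(yaw),0]);ey=np.array([-ex[1],ex[0],0])
def px(gx,r,a):
    return ((proj('side',o+ex*gx+ey*r*np.sin(a)+np.array([0,0,.072-r*np.cos(a)]))-[290,225])*6.667).round(0)
for gx in(-.010,-.015,-.020):
    print(gx,'c',px(gx,0,0),'tip',px(gx,.05,0))
    for a in(.22,.26,.30,.34,.38): print(a,px(gx,.05,a),'prongs',px(gx,.05,a-.1),px(gx,.05,a+.1),px(gx,.044,a-.1),px(gx,.044,a+.1))
E
```

```text
-0.01 c [297. 380.] tip [293. 448.]
0.22 [259. 444.] prongs [274. 446.] [244. 441.] [277. 438.] [250. 434.]
0.26 [253. 443.] prongs [268. 445.] [238. 440.] [271. 438.] [245. 433.]
0.3 [247. 442.] prongs [262. 445.] [233. 439.] [266. 437.] [240. 432.]
0.34 [241. 441.] prongs [256. 444.] [227. 437.] [261. 436.] [235. 431.]
0.38 [236. 439.] prongs [250. 442.] [222. 436.] [256. 435.] [230. 429.]
-0.015 c [296. 394.] tip [292. 462.]
0.22 [258. 458.] prongs [273. 461.] [243. 456.] [276. 453.] [249. 449.]
0.26 [252. 457.] prongs [267. 460.] [237. 454.] [271. 452.] [244. 447.]
0.3 [246. 456.] prongs [261. 459.] [232. 453.] [265. 451.] [239. 446.]
0.34 [240. 455.] prongs [255. 458.] [226. 452.] [260. 451.] [234. 445.]
0.38 [235. 454.] prongs [249. 457.] [221. 450.] [255. 450.] [229. 444.]
-0.02 c [295. 409.] tip [291. 477.]
0.22 [257. 473.] prongs [273. 475.] [242. 470.] [275. 467.] [248. 463.]
0.26 [251. 472.] prongs [266. 474.] [237. 469.] [270. 467.] [243. 462.]
0.3 [245. 471.] prongs [260. 473.] [231. 467.] [264. 466.] [238. 461.]
0.34 [239. 469.] prongs [254. 472.] [225. 466.] [259. 465.] [233. 459.]
0.38 [234. 468.] prongs [248. 471.] [220. 464.] [254. 464.] [228. 458.]
```

The averaged crop shows the pointer hanging straight at (297,465), with the fork to its left and its gap near (252,448), about 0.27 rad. I'll wait a little longer for rest, then rock about the foot middle.

Call:
{"api": "move_arm", "payload": {
  "xyz": [
    [0,0,0],
    [0,0,0],
    [0,0,0],
    [0,0,0],
    [0,0,0]
  ],
  "rot": [
    [0,0,0],
    [0,0,0],
    [0,0,0],
    [0,0,0],
    [0,0,0]
  ],
  "hand": [255,255,255,255,255]
}}

```text
t: 9.88
tcp_pos: [0.5298, -0.21, 0.2126]
orientation: [0.769, 0.639, -0.0, 0.001]
ft_force: [2.2, -0.9, 0.9]
grip_width: 0.0241
finger_force: 40.0
```

Call:
{"api": "move_arm", "payload": {
  "xyz": [
    [0,0,0],
    [0,0,0],
    [0,0,0],
    [0,0,0],
    [0,0,0]
  ],
  "rot": [
    [0,0,0],
    [0,0,0],
    [0,0,0],
    [0,0,0],
    [0,0,0]
  ],
  "hand": [255,255,255,255,255]
}}

```text
t: 10.5
tcp_pos: [0.5298, -0.2099, 0.2126]
orientation: [0.769, 0.639, -0.0, 0.001]
ft_force: [2.6, -0.9, 0.3]
grip_width: 0.0235
finger_force: 40.0
```

Call:
{"api": "move_arm", "payload": {
  "xyz": [
    [0,-3.9,0],
    [0,-7.8,0.15],
    [0,-11.7,0.4],
    [0,-15.5,0.7],
    [0,-19.4,1.05]
  ],
  "rot": [
    [-1.6,0,0],
    [-3.2,0,0],
    [-4.8,0,0],
    [-6.4,0,0],
    [-8,0,0]
  ],
  "hand": [255,255,255,255,255]
}}

```text
t: 11.12
tcp_pos: [0.5102, -0.2063, 0.2115]
orientation: [0.767, 0.638, 0.045, 0.055]
ft_force: [2.3, -0.6, 0.7]
grip_width: 0.0236
finger_force: 40.0
```

```bash
cat >> h.py <<'E'
def state(k=6,f=None):
    F=[];I=[]
    for i in range(k):
        I.append(ctrl.snapshot('side'));o=ctrl.get_obs();F.append(o['ft_force'])
    T=R.from_quat(o['orientation']);pv=o['tcp_pos']+T.apply([0,0,.1395])
    print('t',o['t'],'F',np.mean(F,0).round(2),'tcp',o['tcp_pos'].round(4),'foot mid',pv.round(4),'axis',T.apply([0,0,1]).round(3),'tilt',np.degrees(np.arccos(-T.apply([0,0,1])[2])).round(2),'tq',o['wrist_torque'].round(2))
    m=np.mean(I,0).astype(np.uint8)
    if f: cv2.imwrite('pics/'+f,cv2.resize(m[225:315,280:360,::-1],(533,600),interpolation=cv2.INTER_CUBIC))
E
python3 -c "
from h import *
state()"
```

```text
t 11.425 F [-0.21 -0.03  0.25] tcp [ 0.5101 -0.2062  0.2111] foot mid [ 0.5289 -0.2099  0.0729] axis [ 0.135 -0.026 -0.99 ] tilt 7.92 tq [ 0.03  0.19 -0.01]
```

Call:
{"api": "move_arm", "payload": {
  "xyz": [
    [0,-3.6,0],
    [0,-7.3,0.1],
    [0,-10.9,0.2],
    [0,-14.6,0.4],
    [0,-18.2,0.8]
  ],
  "rot": [
    [-1.5,0,0],
    [-3,0,0],
    [-4.5,0,0],
    [-6,0,0],
    [-7.5,0,0]
  ],
  "hand": [255,255,255,255,255]
}}

```text
t: 12.05
tcp_pos: [0.4924, -0.2029, 0.2079]
orientation: [0.762, 0.633, 0.086, 0.105]
ft_force: [-2.0, 0.8, 1.8]
grip_width: 0.0242
finger_force: 40.0
```

Call:
{"api": "move_arm", "payload": {
  "xyz": [
    [0,0,0],
    [0,0,0],
    [0,0,0],
    [0,0,0],
    [0,0,0]
  ],
  "rot": [
    [0,0,0],
    [0,0,0],
    [0,0,0],
    [0,0,0],
    [0,0,0]
  ],
  "hand": [255,255,255,255,255]
}}

```text
t: 12.68
tcp_pos: [0.4929, -0.203, 0.2079]
orientation: [0.762, 0.634, 0.086, 0.104]
ft_force: [-3.8, 0.6, 1.7]
grip_width: 0.0241
finger_force: 40.0
```

Call:
{"api": "move_arm", "payload": {
  "xyz": [
    [0,0,0],
    [0,0,0],
    [0,0,0],
    [0,0,0],
    [0,0,0]
  ],
  "rot": [
    [0,0,0],
    [0,0,0],
    [0,0,0],
    [0,0,0],
    [0,0,0]
  ],
  "hand": [255,255,255,255,255]
}}

```text
t: 13.3
tcp_pos: [0.493, -0.203, 0.2081]
orientation: [0.762, 0.633, 0.086, 0.104]
ft_force: [-5.0, 1.2, 0.4]
grip_width: 0.0239
finger_force: 40.0
```

```bash
python3 -c "
from h import *
state(10,'c5.png')"
```

```text
t 13.8 F [-4.33  1.02  0.62] tcp [ 0.493  -0.203   0.2082] foot mid [ 0.5297 -0.2101  0.0738] axis [ 0.263 -0.05  -0.963] tilt 15.54 tq [ 0.4   1.44 -0.03]
```

View pics/c5.png

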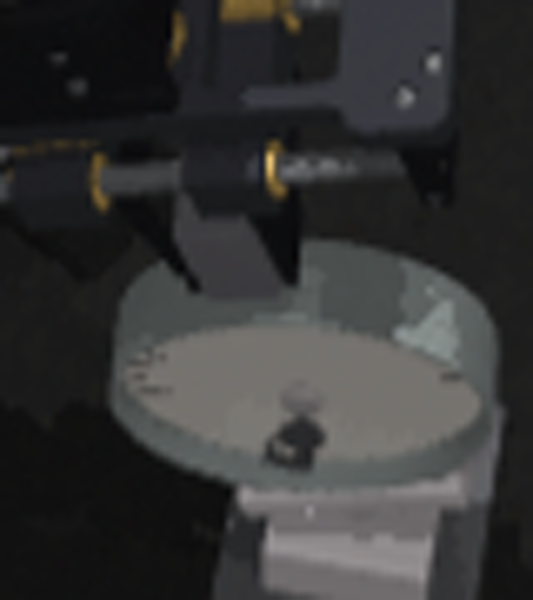

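The pointer is near or in the fork, with fork prongs about (272,452) and (315,452) in the crop. I'll ease the lateral force a bit and look closer.

Call:
{"api": "move_arm", "payload": {
  "xyz": [
    [0,-1,-0.3],
    [0,-1,-0.3],
    [0,-1,-0.3],
    [0,-1,-0.3],
    [0,-1,-0.3]
  ],
  "rot": [
    [0,0,0],
    [0,0,0],
    [0,0,0],
    [0,0,0],
    [0,0,0]
  ],
  "hand": [255,255,255,255,255]
}}

```text
t: 14.42
tcp_pos: [0.4924, -0.203, 0.2085]
orientation: [0.762, 0.633, 0.086, 0.105]
ft_force: [-0.8, 0.6, 0.6]
grip_width: 0.0239
finger_force: 40.0
```

```bash
python3 - <<'E'
from h import *
F=[];I=[]
for i in range(16):
    I.append(ctrl.snapshot('side'));F.append(ctrl.get_obs()['ft_force'])
print(np.mean(F[:8],0),np.mean(F[8:],0))
state(2)
m=np.mean(I,0).astype(np.float32);np.save('m.npy',m)
u=np.mean([cv2.imread(f'pics/s4_{i}.png')[:,:,::-1] for i in range(8)],0).astype(np.float32)
def c(i,x,y): return cv2.resize(np.clip(i[y:y+24,x:x+32,::-1]*1.2,0,255).astype(np.uint8),(800,600),interpolation=cv2.INTER_CUBIC)
cv2.imwrite('pics/c6.png',np.vstack([cv2.resize(c(u,318,276),(640,480))[:300*1],cv2.resize(c(m,309,276),(640,480))[:300]]) if 0 else np.hstack([cv2.resize(c(u,315,278),(400,300)),cv2.resize(c(m,309,278),(400,300))]))
E
```

```text
[-0.62604007  0.99537058  0.67922211] [0.21454077 0.22129013 0.48887001]
t 15.325 F [0.86 0.15 0.64] tcp [ 0.4923 -0.203   0.2084] foot mid [ 0.5291 -0.21    0.074 ] axis [ 0.264 -0.051 -0.963] tilt 15.59 tq [ 0.15 -0.34  0.09]
```

View pics/c6.png

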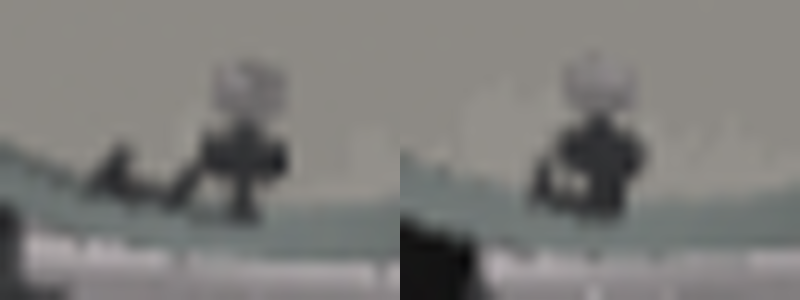

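In the close crop (scale 12.5), the upright view puts the fork prongs at (112,172)/(187,185) and the pointer at 243, so the mark is about 0.33 rad. In the tilted view (right half), the left prong is at 542 and the pointer at 602, right of the gap middle at about 580. That needs about 3.7° more lean.

Call:
{"api": "move_arm", "payload": {
  "xyz": [
    [0,-2.2,-0.1],
    [0,-4.4,-0.2],
    [0,-6.6,-0.2],
    [0,-8.8,-0.3],
    [0,-8.8,-0.3]
  ],
  "rot": [
    [-0.9,0,0],
    [-1.8,0,0],
    [-2.8,0,0],
    [-3.7,0,0],
    [-3.7,0,0]
  ],
  "hand": [255,255,255,255,255]
}}

```text
t: 15.95
tcp_pos: [0.483, -0.2013, 0.2059]
orientation: [0.758, 0.63, 0.106, 0.129]
ft_force: [0.6, 0.3, 0.5]
grip_width: 0.0239
finger_force: 40.0
```

Call:
{"api": "move_arm", "payload": {
  "xyz": [
    [0,0,0],
    [0,0,0],
    [0,0,0],
    [0,0,0],
    [0,0,0]
  ],
  "rot": [
    [0,0,0],
    [0,0,0],
    [0,0,0],
    [0,0,0],
    [0,0,0]
  ],
  "hand": [255,255,255,255,255]
}}

```text
t: 16.58
tcp_pos: [0.4834, -0.2013, 0.2058]
orientation: [0.758, 0.63, 0.106, 0.129]
ft_force: [-2.3, -0.3, 1.0]
grip_width: 0.0241
finger_force: 40.0
```

Call:
{"api": "move_arm", "payload": {
  "xyz": [
    [0,0,0],
    [0,0,0],
    [0,0,0],
    [0,0,0],
    [0,0,0]
  ],
  "rot": [
    [0,0,0],
    [0,0,0],
    [0,0,0],
    [0,0,0],
    [0,0,0]
  ],
  "hand": [255,255,255,255,255]
}}

```text
t: 17.2
tcp_pos: [0.4834, -0.2013, 0.206]
orientation: [0.758, 0.63, 0.106, 0.129]
ft_force: [-3.2, 0.3, 0.6]
grip_width: 0.0238
finger_force: 40.0
```

```bash
python3 - <<'E'
from h import *
F=[];I=[]
for i in range(16):
    I.append(ctrl.snapshot('side'));F.append(ctrl.get_obs()['ft_force'])
print(np.mean(F[:8],0),np.mean(F[8:],0))
state(2)
m=np.mean(I,0).astype(np.float32)
u=np.load('m.npy')
def c(i,x,y): return cv2.resize(np.clip(i[y:y+24,x:x+32,::-1]*1.2,0,255).astype(np.uint8),(400,300),interpolation=cv2.INTER_CUBIC)
cv2.imwrite('pics/c7.png',np.vstack([np.hstack([c(u,309,278),c(m,309,278)]),cv2.resize(np.clip(m[225:315,270:390,::-1],0,255).astype(np.uint8),(800,300)) if 0 else np.hstack([cv2.resize(m[225:315,270:390,::-1],(400,300)),cv2.resize(I[-1][225:315,270:390,::-1].astype(np.float32),(400,300))]).astype(np.uint8)]))
E
```

```text
[-3.55969094  0.07833302  0.30987414] [-3.57457135  0.09344425  0.73632646]
t 18.1 F [-3.53  0.03  1.03] tcp [ 0.4835 -0.2013  0.206 ] foot mid [ 0.5286 -0.2099  0.0743] axis [ 0.323 -0.062 -0.944] tilt 19.23 tq [ 0.05  1.18 -0.02]
```

View pics/c7.png

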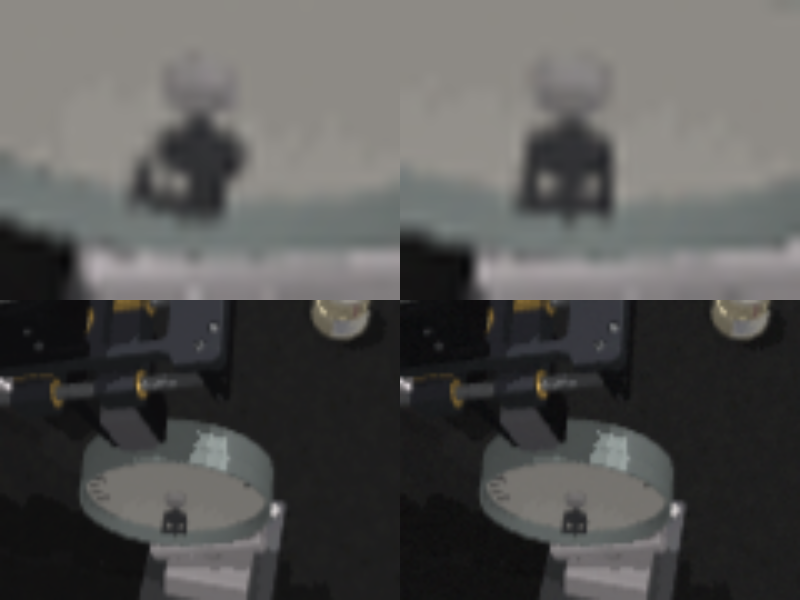

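The pointer (568) now sits midway between the prongs (527, 605). I'll make a small lateral easing and press 0.4 mm deeper, then settle and check.

Call:
{"api": "move_arm", "payload": {
  "xyz": [
    [0,-0.4,0.1],
    [0,-0.8,0.15],
    [0,-0.8,0.15],
    [0,-0.8,0.15],
    [0,-0.8,0.15]
  ],
  "rot": [
    [0,0,0],
    [0,0,0],
    [0,0,0],
    [0,0,0],
    [0,0,0]
  ],
  "hand": [255,255,255,255,255]
}}

```text
t: 18.73
tcp_pos: [0.4832, -0.2013, 0.2059]
orientation: [0.758, 0.63, 0.106, 0.129]
ft_force: [-1.7, 0.1, 0.9]
grip_width: 0.0243
finger_force: 40.0
```

Call:
{"api": "move_arm", "payload": {
  "xyz": [
    [0,0,0],
    [0,0,0],
    [0,0,0],
    [0,0,0],
    [0,0,0]
  ],
  "rot": [
    [0,0,0],
    [0,0,0],
    [0,0,0],
    [0,0,0],
    [0,0,0]
  ],
  "hand": [255,255,255,255,255]
}}

```text
t: 19.35
tcp_pos: [0.4831, -0.2012, 0.2059]
orientation: [0.758, 0.63, 0.106, 0.129]
ft_force: [-1.3, -0.8, -0.0]
grip_width: 0.0239
finger_force: 40.0
```

Call:
{"api": "move_arm", "payload": {
  "xyz": [
    [0,0,0],
    [0,0,0],
    [0,0,0],
    [0,0,0],
    [0,0,0]
  ],
  "rot": [
    [0,0,0],
    [0,0,0],
    [0,0,0],
    [0,0,0],
    [0,0,0]
  ],
  "hand": [255,255,255,255,255]
}}

```text
t: 19.98
tcp_pos: [0.483, -0.2012, 0.2058]
orientation: [0.758, 0.63, 0.106, 0.129]
ft_force: [-1.8, -0.5, 0.4]
grip_width: 0.0238
finger_force: 40.0
```

```bash
python3 - <<'E'
from h import *
F=[];I=[]
for i in range(16):
    I.append(ctrl.snapshot('side'));F.append(ctrl.get_obs()['ft_force'])
print(np.mean(F[:8],0),np.mean(F[8:],0))
state(2)
m=np.mean(I,0).astype(np.float32)
cv2.imwrite('pics/c8.png',cv2.resize(np.clip(m[270:306,300:348,::-1]*1.2,0,255).astype(np.uint8),(600,450),interpolation=cv2.INTER_CUBIC))
E
```

```text
[-0.54018331 -0.17118087  0.60895749] [-0.32801628 -0.38716266  0.44406532]
t 20.875 F [-0.21 -0.45  0.73] tcp [ 0.483  -0.2012  0.2058] foot mid [ 0.5282 -0.2099  0.0741] axis [ 0.324 -0.062 -0.944] tilt 19.25 tq [-0.04  0.11 -0.02]
```

View pics/c8.png

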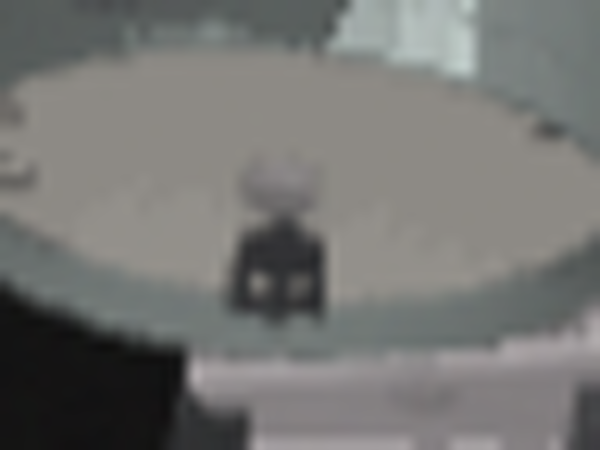

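The pointer (278) is centred between the prongs (240, 317), and the side load is nearly gone. The stud is about half-way down, so I'm handing in.

```bash
python3 -c "
from workcell import ctrl
print(ctrl.finish_job())"
```

```text
the job is handed in; nothing more can be done
None
```

I handed the job in at about 21 s: the gauge is held on the stud, leaning 19° to the fork's side, with the pointer at rest in the middle of the fork's gap; I put the stud at 5.5 to 7 mm down (from force and height), and the arm stayed clear of the jar, beaker and weights, though I took no last picture of them.

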